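# Feel along the dressed weld of a perforated tube

### The job

The weld along the top of the perforated tube has just been ground smooth: feel along it for burrs. Start right beside the red flange and draw the fingertips, pointing straight down, slowly (3 or 4 cm a second) and lightly along the weld until they are right beside the dark flange, touching it all the way, then lift clear. Don't press hard, don't grip, lift, roll or shove the tube on its foam saddles, and leave the things around it alone.

Things in the scene. Friction and masses are not known exactly. Their poses are not given: they have to be found in the camera images.
- tube: loose steel tube full of round holes, lying level, any way round: 84 mm diameter, 316 mm long, about 1 kg. A flange at each end, 106 mm diameter, 12 mm thick, stands 11 mm above the tube's surface; one is painted red, the other dark steel. Origin on the axis at mid-length, 72 mm above the bench; x from red to dark flange, z up through the weld. Flange inner faces at x = -134 and +134 mm
- weld_start (a point): point on the weld, on top of the tube (about 114 mm above the bench), at the inner face of the red flange. Shut fingertips need about 20 mm to clear the flange, so their centre can come to about 24 mm from this point
- weld_mid (a point): point on the weld at mid-length. The weld is a straight brown line 11 mm wide along the top of the tube, with a thin dark core and plain metal on both sides; it does not stand up from the surface. Its z axis points up out of the tube
- weld_end (a point): point on the weld, on top of the tube, at the inner face of the dark flange; again about 24 mm is as near as the centre of the fingertips can come
- saddle: fixed wooden stand under the tube: board 244 x 150 mm, two V blocks up to 65 mm high, lined with soft blue foam. Origin on the bench under its centre, x along the tube. The foam gives straight down and springs back: pressed on top, the tube sinks about 0.7 mm per newton at mid-length, 1.9 mm per newton 110 mm from the middle, at most 11 mm at a saddle. A touch of 2 to 5 N is light
- tape_roll: loose roll of green tape lying flat, 96 mm diameter, 25 mm high, beside the tube; origin at the centre of its underside; leave it alone
- deburrer: loose blue-handled deburring tool lying on the bench beside the tube, 157 mm long, 27 mm high; origin on the bench near the front end of its handle, x towards the blade; leave it alone
- loose_flange: loose dark steel flange ring lying flat, 106 mm diameter, 12 mm high, beside the tube; origin at the centre of its underside; leave it alone

How it is judged:
By the outcome, as a careful person would: the job done as asked, in the order asked, and still so for the second after the job is handed in, with the robot touching nothing.
It also fails if it takes over 42 s, if anything falls off the work surface, if the arm or the gripper's body presses on something with over 40 N, if the wrist force passes 120 N, or if a joint passes its speed limit or range.

### The arm

A 6-joint arm with a two-finger parallel gripper is mounted at the origin on the work surface. World frame = base frame: x ahead of the robot, y to its left, z up, the work surface at z = 0. Lengths are in m, angles in rad, forces in N, time in s.
With the tool pointing down it reaches from about 0.325 to 0.925 m from the base axis. Payload 3.1 kg.
Tool frame: the origin (TCP) lies between the finger pads, 19 mm behind the fingertips; this is the grasp point; z points along the fingers, y is the line along which they close (so a half turn about z gives the same grasp; the last joint's range is limited). The gripper opens to 85 mm and grips with 20 to 120 N. Pads are 22 mm wide; open, the fingers measure 114 mm over their backs; the gripper's body (76 mm by 85 mm) begins 54 mm behind the grasp point. The pads swing forward as they close: fully open they stand 13 mm farther back than shut.
Start: joints at [1.238, 0.217, 1.613, -0, 1.311, -0.112], TCP at [0.137, 0.61, 0.25] pointing down, gripper open.
Joint ranges: [-2.75, 2.75], [-0.78, 2.1], [0.31, 2.55], [-1.13, 4.27], [0.13, 2.63], [-2.58, 2.58]. Speed limits (rad/s): [2.79, 2.79, 3.14, 3.14, 3.14, 3.14].

### API

Orientations are given as a unit quaternion [x, y, z, w].
In Python, from plant import state, read_camera, close_job, look_for, silhouettes gives the robot as it stands.
- The arm moves only by the tool drive_tool, never from a script. Its argument "motion" is a list of rows, each an object with "delta_rot": the turn, a rotation vector about the world's x, y, z in rad, a list of three; "linear": the shift along the world's x, y, z in cm, a list of three; "hand": the opening, from 0 (shut) to 1 (fully open). In form: [{"delta_rot": [ax, ay, az], "linear": [dx, dy, dz], "hand": hand}, ...]. A call has 1 to 5 rows; each row shifts and turns the commanded pose from where the row before left it; what a row does not reach is not made up. A row lasts 1/8 s, in which the tool goes at most 62.5 mm and 10.7 degrees, less where a joint would pass 70% of its speed; a pose out of reach is approached as far as the arm can. A call with a gripper value outside its range is refused whole. The fingers move at their own pace and stop on an object; the grip force is fixed at half the most. Time passes only in rows, so rows that do not move let the fingers close. It gives the time, the measured TCP pose, the force, the opening and the grip force at its end, in the units of the state.
- state(): the state, without advancing time (a new reading comes with each control period).
- read_camera(name): name is "scene" or "top"; returns a dict with "frame" (384x512x3 uint8, red, green, blue), "z_map" (384x512 float32, m along the optical axis (not along the pixel's ray), 0 where there is no reading), "vfov" (degrees; the focal length in pixels is half the picture's height over the tangent of half this angle, whatever the lens; pixels are square), "cx", "cy" (the principal point, pixels), "cam_to_world" (4x4, takes a point from camera to world coordinates). Camera axes: x right, y up, looking along -z (the intrinsics and any distortion apply to the point x, -y, -z); pixel columns grow to the right and rows downward; lengths in m; the calibration is good to about 2 mm. A picture is of the moment at which its call begins.
- close_job(): hands the job in; it is judged then, once.
Trained networks look in a picture, given as the dict that the camera call returned (one of the last four; its "shot" number tells which), for a name from the list of things; names that differ only in an ending like _2 or _b are one class to them, and where a whole thing is asked for, a point or a joint stands for the part that bears it (a point fixed in the world has none). Each returns a list of dicts, best first, with "confidence" (0 to 1); they miss things now and then, are a little off and sometimes report something else, mostly with a low value. They report only what shows in the picture. A call takes as long as a camera call.
- look_for(picture, label): "rect" ([centre column, centre row, width, height] in pixels, round what is visible of it).
- silhouettes(picture, label): "pixels" (384x512 bool, what is visible of it) and "rect" ([centre column, centre row, width, height] in pixels, round what is visible of it).
The state is a dict: "clock": time; "joint_positions": joint angles; "qd": joint speeds; "joint_torque": joint torques, N m; "tcp_pos": TCP position; "eef_rot": TCP orientation; "ft_force": force on the tool from outside, world axes, zero at the start; "ft_torque": the same for the moment, N m; "opening": finger opening in m; "grasp_force": force on a finger pad.
Only numpy, scipy, OpenCV 4.12 (cv2) and the standard library are available. Lean on these libraries where they do the work, as an engineer would, in place of code of your own. Each camera call takes 0.05 s, during which the arm holds its last target. There are 200 camera calls.

## Working session

There is one attempt and no reset: what is moved stays moved. The work goes in short steps, Python scripts to look and compute and a tool call to move; the robot and the scene stay as the last step left them, time stands still between calls to the robot, and variables do not carry over. Pictures are saved under pics/ and viewed, at most 10 in all, crops included, and the job is handed in when it is done.

Besides the shell and the picture viewer there is one more tool, called after "Request:" as a command line: name --argument value ..., lists and objects as JSON in quotes. drive_tool: Moves the arm, as the interface text tells. Its arguments: {"type":"object","properties":{"motion":{"type":"array"}},"required":["motion"]}

```bash
mkdir -p pics; cat > h.py <<'E'
import numpy as np, cv2
from plant import *
def world(p):
    H,W=p["z_map"].shape; f=H/2/np.tan(np.radians(p["vfov"])/2)
    v,u=np.mgrid[:H,:W]; z=p["z_map"]
    c=np.stack([(u-p["cx"])/f*z,-(v-p["cy"])/f*z,-z,np.ones_like(z)],-1)
    return (c@np.array(p["cam_to_world"]).T)[...,:3]
E
python3 - <<'E'
from h import *
ims=[]
for n in ["top","scene"]:
    p=read_camera(n); print(n,[k for k in p],p["vfov"],p["cx"],p["cy"]); print(np.round(p["cam_to_world"],3))
    w=world(p); np.savez(f"{n}.npz",w=w,f=p["frame"],z=p["z_map"])
    cv2.imwrite(f"pics/{n}.png",p["frame"][...,::-1])
    for l in ["tube","weld_mid","tape_roll","deburrer","loose_flange"]:
        for d in silhouettes(p,l)[:2]:
            m=d["pixels"]&(p["z_map"]>0); q=w[m]
            print(l,round(d["confidence"],2),np.round(d["rect"]),m.sum(),np.round(np.median(q,0),3),np.round(np.percentile(q,[2,98],axis=0),3).tolist())
print(state())
E
```

```text
top ['frame', 'z_map', 'vfov', 'cx', 'cy', 'cam_to_world', 'shot'] 51.7938138556298 248.45977357589769 193.40348764126608
[[ 0.001  0.982 -0.187  0.418]
 [-0.999  0.009  0.041  0.038]
 [ 0.042  0.187  0.982  0.778]
 [ 0.     0.     0.     1.   ]]
tube 0.78 [226. 184. 187.  72.] 8856 [0.56  0.052 0.11 ] [[0.519, -0.104, 0.071], [0.612, 0.201, 0.124]]
weld_mid 0.84 [224. 182. 183.  67.] 8779 [0.56  0.052 0.11 ] [[0.519, -0.103, 0.075], [0.612, 0.199, 0.124]]
tape_roll 0.82 [187. 276.  51.  57.] 990 [0.409 0.129 0.024] [[0.364, 0.076, -0.0], [0.454, 0.166, 0.027]]
tape_roll 0.58 [224. 193. 129.  90.] 3692 [0.519 0.051 0.013] [[0.49, -0.066, 0.008], [0.643, 0.166, 0.059]]
deburrer 0.87 [243. 122.  78.  12.] 594 [ 0.709 -0.003  0.019] [[0.7, -0.054, 0.002], [0.723, 0.084, 0.026]]
deburrer 0.5 [227. 185. 187.  69.] 8857 [0.56 0.05 0.11] [[0.519, -0.103, 0.07], [0.612, 0.2, 0.124]]
loose_flange 0.73 [277. 271.  54.  56.] 784 [ 0.411 -0.051  0.011] [[0.363, -0.099, 0.003], [0.463, 0.001, 0.014]]
scene ['frame', 'z_map', 'vfov', 'cx', 'cy', 'cam_to_world', 'shot'] 43.404377601069775 244.49023
[... 909 characters left out ...]
15]]
{'clock': 0.6, 'joint_positions': array([ 1.23778491e+00,  2.16817585e-01,  1.61335318e+00, -1.81519468e-07,
        1.31133016e+00, -1.12202846e-01]), 'qd': array([ 0.00039664, -0.00131588,  0.00066747, -0.00017673,  0.00057846,
        0.00024377]), 'joint_torque': array([-2.87391449e-04, -3.96590495e+01, -3.04026067e+01, -1.52686093e-04,
        1.39321703e-03, -1.94960506e-06]), 'tcp_pos': array([0.13687645, 0.60985781, 0.25007594]), 'eef_rot': array([1.10180109e-01, 9.93911637e-01, 4.47159601e-05, 1.02117809e-05]), 'ft_force': array([ 0.73639943, -0.52856357, -0.29520379]), 'ft_torque': array([0.01059068, 0.00468855, 0.06545814]), 'grasp_force': 0.0, 'opening': 0.08532949318300952}
```

View pics/top.png

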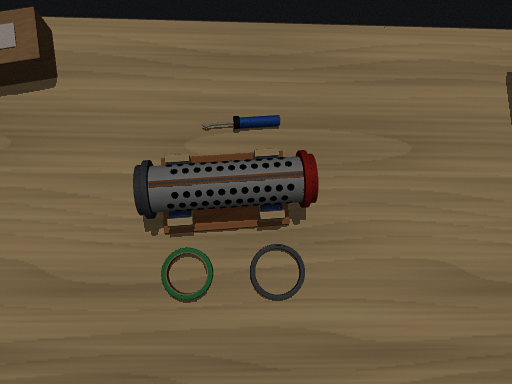

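View pics/scene.png

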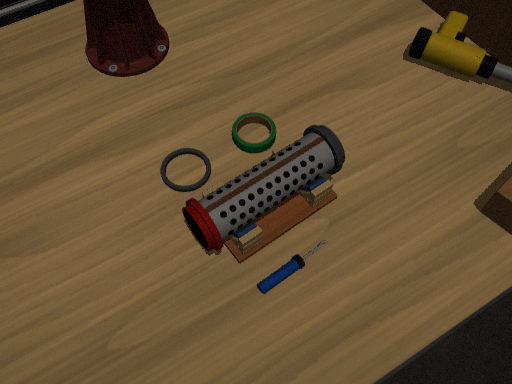

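The tube lies roughly along y. In the top view the red flange is at about (310,178), the dark one at (145,188), and the brown weld line runs between them near row 182. Next I'll fit the weld, axis and flanges.

```bash
python3 - <<'E'
from h import *
from scipy.optimize import least_squares
for n in ["top","scene"]:
    d=np.load(n+".npz"); w,f=d["w"],d["f"]; hsv=cv2.cvtColor(f,cv2.COLOR_RGB2HSV).astype(int)
    R=(w[...,2]>.06)&(w[...,2]<.14)&(abs(w[...,0]-.565)<.08)&(w[...,1]>-.14)&(w[...,1]<.24)
    brown=R&(w[...,2]>.105)&(hsv[...,1]>70)&((hsv[...,0]<20))&(w[...,1]>-.07)&(w[...,1]<.17)
    P=w[brown]; a=np.polyfit(P[:,1],P[:,0],1)
    for _ in range(3):
        P=P[abs(P[:,0]-np.polyval(a,P[:,1]))<.008]; a=np.polyfit(P[:,1],P[:,0],1)
    print(n,"weld n",len(P),"x=%.4f*y+%.4f"%tuple(a),"z",np.polyfit(P[:,1],P[:,2],1),"std",np.std(P[:,0]-np.polyval(a,P[:,1])))
    G=w[R&(hsv[...,1]<60)&(hsv[...,2]>60)&(w[...,1]>-.06)&(w[...,1]<.16)&(w[...,2]>.085)]
    def res(q):
        x=G[:,0]-q[0]-q[1]*G[:,1]; return np.hypot(x/np.sqrt(1+q[1]**2),G[:,2]-q[2]-q[3]*G[:,1])-.042
    r=least_squares(res,[.565,0,.072,0],loss="soft_l1",f_scale=.002); print("axis",len(G),r.x,np.median(abs(r.fun)))
    q=r.x; u=np.array([q[1],1,q[3]]);u/=np.linalg.norm(u); u0=np.array([q[0],0,q[2]])
    A=w[R]; s=(A-u0)@u; rr=np.linalg.norm(A-u0-np.outer(s,u),axis=1)
    s=s[(rr>.0505)&(rr<.056)]
    for nm,t in (("red",s[s<0]),("dark",s[s>0])): print(nm,len(t),np.round(np.percentile(t,[2,10,50,90,98]),4))
    if n=="top":cv2.imwrite("pics/weld.png",cv2.resize(np.where(brown[...,None],[0,255,0],f[...,::-1])[130:240,120:330].astype(np.uint8),None,fx=3,fy=3))
E
```

```text
top weld n 633 x=-0.0822*y+0.5734 z [0.00093616 0.11484722] std 0.003929451261095161
axis 2983 [ 0.57329305 -0.08189502  0.0724986   0.00177541] 0.000647567394779211
red 399 [-0.0966 -0.0956 -0.0906 -0.0859 -0.0853]
dark 433 [0.1824 0.1831 0.1879 0.1929 0.1941]
scene weld n 564 x=-0.0810*y+0.5717 z [0.00124517 0.11519686] std 0.004052109024176505
axis 2510 [ 0.57114608 -0.08196454  0.07278605  0.00189799] 0.0008060100666405778
red 398 [-0.0978 -0.0971 -0.0921 -0.0873 -0.0864]
dark 320 [0.1813 0.1823 0.1869 0.1924 0.1939]
```

View pics/weld.png

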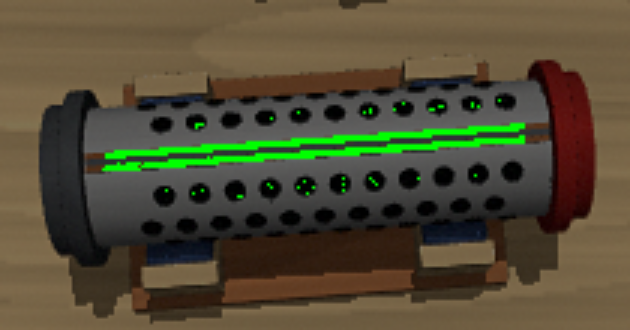

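Request:
drive_tool --motion '[{"delta_rot": [0,0,0.03],"linear": [3.15,-4.8,0],"hand": 0},{"delta_rot": [0,0,0.03],"linear": [3.15,-4.8,0],"hand": 0},{"delta_rot": [0,0,0.03],"linear": [3.15,-4.8,0],"hand": 0},{"delta_rot": [0,0,0.03],"linear": [3.15,-4.8,0],"hand": 0},{"delta_rot": [0,0,0.03],"linear": [3.15,-4.8,0],"hand": 0}]'

```text
clock: 1.23
tcp_pos: [0.2952, 0.3684, 0.2504]
eef_rot: [0.035, 0.999, 0.0, 0.001]
ft_force: [1.1, 0.2, -0.2]
opening: -0.0
grasp_force: 0.0
```

Request:
drive_tool --motion '[{"delta_rot": [0,0,0.03],"linear": [3.15,-4.8,0],"hand": 0},{"delta_rot": [0,0,0.03],"linear": [3.15,-4.8,0],"hand": 0},{"delta_rot": [0,0,0.03],"linear": [3.15,-4.8,0],"hand": 0},{"delta_rot": [0,0,0.03],"linear": [3.15,-4.8,0],"hand": 0},{"delta_rot": [0,0,0.03],"linear": [3.15,-4.8,0],"hand": 0}]'

```text
clock: 1.85
tcp_pos: [0.4528, 0.1282, 0.2505]
eef_rot: [-0.04, 0.999, 0.0, 0.001]
ft_force: [-0.4, 0.9, 0.0]
opening: -0.0002
grasp_force: 0.0
```

Request:
drive_tool --motion '[{"delta_rot": [0,0,0],"linear": [3.15,-4.8,0],"hand": 0},{"delta_rot": [0,0,0],"linear": [3.15,-4.8,0],"hand": 0},{"delta_rot": [0,0,0],"linear": [3.15,-4.8,0],"hand": 0},{"delta_rot": [0,0,0],"linear": [0,0,0],"hand": 0},{"delta_rot": [0,0,0],"linear": [0,0,0],"hand": 0}]'

```text
clock: 2.48
tcp_pos: [0.546, -0.014, 0.2497]
eef_rot: [-0.039, 0.999, 0.0, -0.001]
ft_force: [0.7, 0.3, -0.3]
opening: 0.0001
grasp_force: 0.0
```

Request:
drive_tool --motion '[{"delta_rot": [0,0,0],"linear": [3.15,-4.7,0],"hand": 0},{"delta_rot": [0,0,0],"linear": [0,0,-5],"hand": 0},{"delta_rot": [0,0,0],"linear": [0,0,-4],"hand": 0},{"delta_rot": [0,0,0],"linear": [0,0,0],"hand": 0},{"delta_rot": [0,0,0],"linear": [0,0,0],"hand": 0}]'

```text
clock: 3.1
tcp_pos: [0.5785, -0.0602, 0.1617]
eef_rot: [-0.04, 0.999, -0.0, 0.001]
ft_force: [0.3, -0.6, -0.1]
opening: 0.0002
grasp_force: 0.0
```

```bash
python3 - <<'E'
from h import *
p=read_camera("scene"); a=p["frame"][130:260,170:350,::-1]
q=read_camera("top"); b=q["frame"][130:260,120:330,::-1]
cv2.imwrite("pics/near.png",np.hstack([cv2.resize(a,(360,260)),cv2.resize(b,(420,260))]))
for _ in range(6):
    read_camera("top"); s=state(); print(np.round(s["ft_force"],2),np.round(s["tcp_pos"],4))
E
```

```text
[-0.42  0.39  0.4 ] [ 0.5796 -0.061   0.1629]
[-0.48 -0.04  0.31] [ 0.5794 -0.0611  0.1626]
[ 0.2  -0.19  0.55] [ 0.5791 -0.0612  0.1621]
[-0.41 -0.21  0.46] [ 0.5789 -0.0613  0.1618]
[ 0.26 -0.12  0.11] [ 0.5786 -0.0612  0.1613]
[ 0.68 -0.31 -0.9 ] [ 0.5783 -0.0612  0.1609]
```

View pics/near.png

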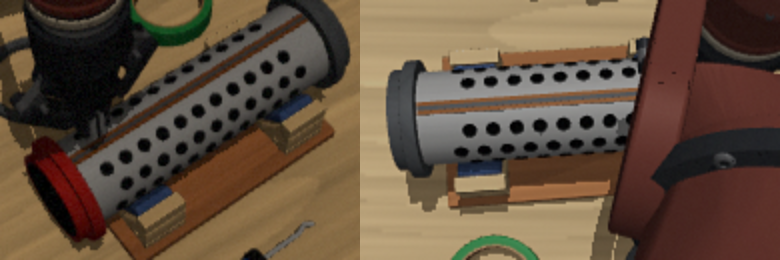

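The scene view shows the shut fingertips above the weld, just inside the red flange. I'll descend gently.

Request:
drive_tool --motion '[{"delta_rot": [0,0,0],"linear": [-0.05,0,-1.0],"hand": 0},{"delta_rot": [0,0,0],"linear": [0,0,-0.8],"hand": 0},{"delta_rot": [0,0,0],"linear": [0,0,-0.4],"hand": 0},{"delta_rot": [0,0,0],"linear": [0,0,0],"hand": 0},{"delta_rot": [0,0,0],"linear": [0,0,0],"hand": 0}]'

```text
clock: 4.12
tcp_pos: [0.5776, -0.0612, 0.1381]
eef_rot: [-0.04, 0.999, -0.0, 0.0]
ft_force: [-0.2, -0.8, 0.2]
opening: -0.0003
grasp_force: 0.0
```

Request:
drive_tool --motion '[{"delta_rot": [0,0,0],"linear": [0,0,-0.3],"hand": 0},{"delta_rot": [0,0,0],"linear": [0,0,-0.3],"hand": 0},{"delta_rot": [0,0,0],"linear": [0,0,-0.2],"hand": 0},{"delta_rot": [0,0,0],"linear": [0,0,0],"hand": 0},{"delta_rot": [0,0,0],"linear": [0,0,0],"hand": 0}]'

```text
clock: 4.75
tcp_pos: [0.5778, -0.0616, 0.1305]
eef_rot: [-0.04, 0.999, -0.0, 0.0]
ft_force: [-0.1, -1.9, 3.1]
opening: -0.0002
grasp_force: 1.6
```

```bash
python3 - <<'E'
from h import *
for _ in range(8):
    read_camera("top"); s=state(); print(np.round(s["ft_force"],2),np.round(s["tcp_pos"],4))
E
```

```text
[ 0.44 -1.98  2.65] [ 0.5777 -0.0615  0.1305]
[ 0.13 -1.97  3.83] [ 0.5778 -0.0615  0.1305]
[-0.23 -0.7   2.56] [ 0.5777 -0.0615  0.1305]
[ 0.51 -1.51  3.88] [ 0.5777 -0.0615  0.1304]
[ 0.1  -2.26  3.11] [ 0.5777 -0.0615  0.1303]
[ 0.45 -3.16  3.78] [ 0.5777 -0.0615  0.1303]
[ 0.21 -2.69  4.1 ] [ 0.5777 -0.0615  0.1303]
[ 0.8  -3.2   4.66] [ 0.5777 -0.0615  0.1303]
```

Request:
drive_tool --motion '[{"delta_rot": [0,0,0],"linear": [-0.036,0.44,0.02],"hand": 0},{"delta_rot": [0,0,0],"linear": [-0.036,0.44,0.03],"hand": 0},{"delta_rot": [0,0,0],"linear": [-0.036,0.44,0.03],"hand": 0},{"delta_rot": [0,0,0],"linear": [-0.036,0.44,0.03],"hand": 0},{"delta_rot": [0,0,0],"linear": [-0.036,0.44,0.03],"hand": 0}]'

```text
clock: 5.78
tcp_pos: [0.5754, -0.0386, 0.1313]
eef_rot: [-0.04, 0.999, 0.0, -0.0]
ft_force: [-1.2, -2.1, 3.2]
opening: 0.0
grasp_force: 1.5
```

Request:
drive_tool --motion '[{"delta_rot": [0,0,0],"linear": [-0.036,0.44,0.02],"hand": 0},{"delta_rot": [0,0,0],"linear": [-0.036,0.44,0.02],"hand": 0},{"delta_rot": [0,0,0],"linear": [-0.036,0.44,0.02],"hand": 0},{"delta_rot": [0,0,0],"linear": [-0.036,0.44,0.02],"hand": 0},{"delta_rot": [0,0,0],"linear": [-0.036,0.44,0.02],"hand": 0}]'

```text
clock: 6.4
tcp_pos: [0.5735, -0.0167, 0.1322]
eef_rot: [-0.04, 0.999, 0.0, -0.0]
ft_force: [1.1, -0.8, 2.4]
opening: -0.0
grasp_force: 1.0
```

Request:
drive_tool --motion '[{"delta_rot": [0,0,0],"linear": [-0.036,0.44,0],"hand": 0},{"delta_rot": [0,0,0],"linear": [-0.036,0.44,0],"hand": 0},{"delta_rot": [0,0,0],"linear": [-0.036,0.44,0.01],"hand": 0},{"delta_rot": [0,0,0],"linear": [-0.036,0.44,0.01],"hand": 0},{"delta_rot": [0,0,0],"linear": [-0.036,0.44,0.01],"hand": 0}]'

```text
clock: 7.02
tcp_pos: [0.5718, 0.0052, 0.1326]
eef_rot: [-0.04, 0.999, 0.0, -0.0]
ft_force: [-0.5, -0.7, 1.0]
opening: 0.0
grasp_force: 0.7
```

Request:
drive_tool --motion '[{"delta_rot": [0,0,0],"linear": [-0.036,0.44,-0.06],"hand": 0},{"delta_rot": [0,0,0],"linear": [-0.036,0.44,-0.04],"hand": 0},{"delta_rot": [0,0,0],"linear": [-0.036,0.44,-0.01],"hand": 0}]'

```text
clock: 7.4
tcp_pos: [0.5711, 0.0181, 0.1318]
eef_rot: [-0.04, 0.999, -0.0, 0.0]
ft_force: [1.0, -1.5, 2.6]
opening: 0.0
grasp_force: 1.3
```

Request:
drive_tool --motion '[{"delta_rot": [0,0,0],"linear": [-0.036,0.44,0],"hand": 0},{"delta_rot": [0,0,0],"linear": [-0.036,0.44,0],"hand": 0},{"delta_rot": [0,0,0],"linear": [-0.036,0.44,0],"hand": 0},{"delta_rot": [0,0,0],"linear": [-0.036,0.44,0],"hand": 0}]'

```text
clock: 7.9
tcp_pos: [0.5694, 0.0359, 0.1316]
eef_rot: [-0.04, 0.999, -0.0, 0.0]
ft_force: [0.4, -2.2, 3.3]
opening: -0.0001
grasp_force: 1.4
```

Request:
drive_tool --motion '[{"delta_rot": [0,0,0],"linear": [-0.036,0.44,0],"hand": 0},{"delta_rot": [0,0,0],"linear": [-0.036,0.44,0],"hand": 0},{"delta_rot": [0,0,0],"linear": [-0.036,0.44,0],"hand": 0},{"delta_rot": [0,0,0],"linear": [-0.036,0.44,0],"hand": 0}]'

```text
clock: 8.4
tcp_pos: [0.568, 0.0535, 0.1316]
eef_rot: [-0.04, 0.999, -0.0, -0.0]
ft_force: [0.1, -1.8, 3.1]
opening: 0.0004
grasp_force: 1.4
```

Request:
drive_tool --motion '[{"delta_rot": [0,0,0],"linear": [-0.036,0.44,0],"hand": 0},{"delta_rot": [0,0,0],"linear": [-0.036,0.44,-0.01],"hand": 0},{"delta_rot": [0,0,0],"linear": [-0.036,0.44,0],"hand": 0},{"delta_rot": [0,0,0],"linear": [-0.036,0.44,-0.01],"hand": 0}]'

```text
clock: 8.9
tcp_pos: [0.5666, 0.0711, 0.1314]
eef_rot: [-0.04, 0.999, -0.0, 0.0]
ft_force: [0.9, -2.4, 2.4]
opening: -0.0001
grasp_force: 1.5
```

Request:
drive_tool --motion '[{"delta_rot": [0,0,0],"linear": [-0.036,0.44,-0.01],"hand": 0},{"delta_rot": [0,0,0],"linear": [-0.036,0.44,-0.01],"hand": 0},{"delta_rot": [0,0,0],"linear": [-0.036,0.44,-0.01],"hand": 0},{"delta_rot": [0,0,0],"linear": [-0.036,0.44,-0.01],"hand": 0}]'

```text
clock: 9.4
tcp_pos: [0.5651, 0.0887, 0.131]
eef_rot: [-0.04, 0.999, -0.0, 0.0]
ft_force: [0.3, -2.6, 3.4]
opening: 0.0
grasp_force: 1.7
```

Request:
drive_tool --motion '[{"delta_rot": [0,0,0],"linear": [-0.036,0.44,-0.01],"hand": 0},{"delta_rot": [0,0,0],"linear": [-0.036,0.44,-0.01],"hand": 0},{"delta_rot": [0,0,0],"linear": [-0.036,0.44,-0.01],"hand": 0},{"delta_rot": [0,0,0],"linear": [-0.036,0.44,-0.01],"hand": 0}]'

```text
clock: 9.9
tcp_pos: [0.5637, 0.1063, 0.1306]
eef_rot: [-0.04, 0.999, -0.0, -0.0]
ft_force: [0.1, -3.0, 3.1]
opening: 0.0003
grasp_force: 1.7
```

Request:
drive_tool --motion '[{"delta_rot": [0,0,0],"linear": [-0.036,0.44,-0.02],"hand": 0},{"delta_rot": [0,0,0],"linear": [-0.036,0.44,-0.01],"hand": 0},{"delta_rot": [0,0,0],"linear": [-0.036,0.44,-0.02],"hand": 0},{"delta_rot": [0,0,0],"linear": [-0.036,0.44,-0.01],"hand": 0}]'

```text
clock: 10.4
tcp_pos: [0.5622, 0.1239, 0.13]
eef_rot: [-0.04, 0.999, -0.0, -0.0]
ft_force: [0.5, -1.9, 3.9]
opening: -0.0001
grasp_force: 1.8
```

Request:
drive_tool --motion '[{"delta_rot": [0,0,0],"linear": [-0.036,0.44,-0.01],"hand": 0},{"delta_rot": [0,0,0],"linear": [-0.036,0.44,-0.02],"hand": 0},{"delta_rot": [0,0,0],"linear": [-0.036,0.44,-0.01],"hand": 0},{"delta_rot": [0,0,0],"linear": [-0.036,0.44,-0.02],"hand": 0}]'

```text
clock: 10.9
tcp_pos: [0.5607, 0.1415, 0.1294]
eef_rot: [-0.04, 0.999, -0.0, -0.0]
ft_force: [0.1, -2.6, 3.8]
opening: 0.0002
grasp_force: 1.8
```

Request:
drive_tool --motion '[{"delta_rot": [0,0,0],"linear": [-0.036,0.44,-0.02],"hand": 0},{"delta_rot": [0,0,0],"linear": [-0.036,0.44,-0.02],"hand": 0},{"delta_rot": [0,0,0],"linear": [-0.036,0.44,-0.02],"hand": 0}]'

```text
clock: 11.28
tcp_pos: [0.5597, 0.1547, 0.1288]
eef_rot: [-0.04, 0.999, -0.0, -0.0]
ft_force: [-0.2, -3.4, 3.8]
opening: 0.0003
grasp_force: 1.7
```

Request:
drive_tool --motion '[{"delta_rot": [0,0,0],"linear": [-0.02,0.25,-0.01],"hand": 0},{"delta_rot": [0,0,0],"linear": [0,0,0],"hand": 0}]'

```text
clock: 11.52
tcp_pos: [0.5595, 0.1573, 0.1287]
eef_rot: [-0.04, 0.999, 0.0, -0.0]
ft_force: [-0.1, -2.2, 3.6]
opening: 0.0003
grasp_force: 1.9
```

Now right beside the dark flange (24 mm). Next, a straight lift, gentle at first.

Request:
drive_tool --motion '[{"delta_rot": [0,0,0],"linear": [0,0,0.3],"hand": 0},{"delta_rot": [0,0,0],"linear": [0,0,0.4],"hand": 0},{"delta_rot": [0,0,0],"linear": [0,0,1.5],"hand": 0},{"delta_rot": [0,0,0],"linear": [0,0,4],"hand": 0},{"delta_rot": [0,0,0],"linear": [0,0,5],"hand": 0}]'

```text
clock: 12.15
tcp_pos: [0.5583, 0.1571, 0.2409]
eef_rot: [-0.04, 0.999, 0.0, -0.002]
ft_force: [0.3, -0.2, 0.5]
opening: -0.0001
grasp_force: 0.0
```

Request:
drive_tool --motion '[{"delta_rot": [0,0,0],"linear": [0,0,1],"hand": 0},{"delta_rot": [0,0,0],"linear": [0,0,0],"hand": 0},{"delta_rot": [0,0,0],"linear": [0,0,0],"hand": 0},{"delta_rot": [0,0,0],"linear": [0,0,0],"hand": 0}]'

```text
clock: 12.65
tcp_pos: [0.5583, 0.1568, 0.2484]
eef_rot: [-0.04, 0.999, -0.0, -0.002]
ft_force: [0.4, 0.7, -0.1]
opening: -0.0001
grasp_force: 0.0
```

```bash
python3 - <<'E'
from h import *
p=read_camera("scene"); cv2.imwrite("pics/end.png",p["frame"][...,::-1]); s=state(); print(s["tcp_pos"],s["ft_force"],s["clock"])
E
```

```text
[0.5585041  0.15678507 0.2486968 ] [-0.3018295   0.33101208  0.55346218] 12.7
```

View pics/end.png

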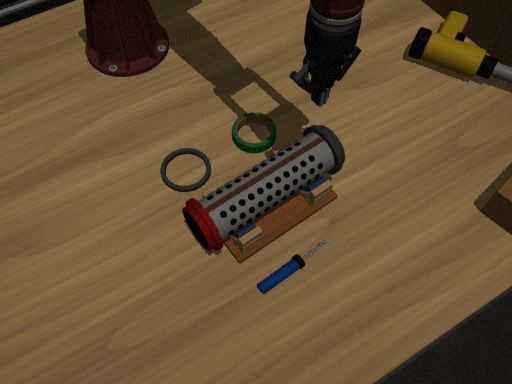

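The gripper is clear above the dark flange end at about (320,100). The tube and everything around it look unmoved, with the weld still on top.

```bash
python3 -c "
from plant import *
print(close_job())"
```

```text
the job is handed in; nothing more can be done
None
```

I drew the shut fingertips along the weld from the red flange to the dark flange at about 3.5 cm/s, mostly at 2.5–4 N with one brief dip to about 1 N before the middle, then lifted clear and handed the job in; the tube and everything around it looked unmoved in the last picture.

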